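Hang the LED module on the headlamp's two pins and lock it

ROBOT

A 6-joint arm with a two-finger parallel gripper is mounted at the origin on the work surface. World frame = base frame: x ahead of the robot, y to its left, z up, the work surface at z = 0. Lengths are in m, angles in degrees, forces in N, time in s.
With the tool pointing down it reaches from about 0.25 to 0.775 m from the base axis. Payload 4 kg.
Tool frame: the origin (TCP) lies between the finger pads; the fingertips stand 19 mm ahead of it and the grasp point (between the pads) is the TCP (robot.finger_overhang is the distance from the TCP to the fingertips, in m); z points along the fingers, x is the direction in which the jaws open and shut, and the axes are right-handed (so a half turn about z gives the same grasp; the last joint's range is limited). The gripper opens to 85 mm and grips with 20 to 120 N. Pads are 22 mm wide; open, the fingers measure 114 mm over their backs; the gripper's body (76 mm by 85 mm) begins 54 mm behind the grasp point. The pads swing forward as they close: fully open they stand 13 mm farther back than shut.
Start: joints at [60.671, 4.996, 78.535, -0, 96.463, -5.907], TCP at [0.219, 0.505, 0.25] pointing down, gripper open.
Joint ranges: [-177.83, 177.83], [-43.37, 116.18], [15.69, 146.23], [-61.86, 241.86], [9.47, 152.12], [-147.06, 147.06]. Speed limits (degrees/s): [159.86, 159.86, 180, 180, 180, 180].

INTERFACE

Orientations are given as [roll, pitch, yaw] about the fixed x, y, z axes, in that order (R = Rz(yaw) Ry(pitch) Rx(roll)).
In Python, from station import readout, eyes, robot gives the robot as it stands.
- The arm moves only by the tool jog_arm, never from a script. Its argument "increments" is a list of rows, each a list of 4 numbers: the shift along the world's x, y, z in cm, then the turn about the world's z in rad. In form: [[x, y, z, roll], ...]. A call has 1 to 12 rows; each row shifts and turns the commanded pose from where the row before left it; what a row does not reach is not made up. A row lasts 1/12 s, in which the tool goes at most 41.7 mm and 7.16 degrees, less where a joint would pass 70% of its speed; a pose out of reach is approached as far as the arm can. A call with a gripper value outside its range is refused whole. "hand" is the closure, from -1 (fully open) to 1 (shut), set as the call begins (left out, the last holds). The fingers move at their own pace and stop on an object; the grip force is fixed at half the most. Time passes only in rows, so rows that do not move let the fingers close. It gives the time, the measured TCP pose, the force and the opening at its end, in the units of the state.
- readout.state(): the state, without advancing time (a new reading comes with each control period).
- eyes.grab_frame(name): name is "side" or "top"; returns a dict with "img" (400x640x3 uint8, red, green, blue), "z_map" (400x640 float32, m along the optical axis (not along the pixel's ray), 0 where there is no reading), "fx", "fy", "cx", "cy" (pixels), "k1" (the pictures are not rectified: a ray, as slopes to the right and down, at radius r is drawn at 1 + k1 r^2 times it, then the intrinsics apply), "camera_from_world" (4x4, takes a point from world to camera coordinates). Camera axes: x right, y up, looking along -z (the intrinsics and any distortion apply to the point x, -y, -z); pixel columns grow to the right and rows downward; lengths in m; the calibration is good to about 2 mm. A picture is of the moment at which its call begins.
- robot.job_done(): hands the job in, once; it reports no verdict.
The state is a dict: "time": time; "joints": joint angles; "joint_velocities": joint speeds; "effort": joint torques, N m; "tool_pos": TCP position; "eef_rot": TCP orientation; "contact_force": force on the tool from outside, world axes, zero at the start; "moment": the same for the moment, N m; "width": finger opening in m.
Only numpy, scipy, OpenCV 4.12 (cv2) and the standard library are available. Lean on these libraries where they do the work, as an engineer would, in place of code of your own. Each camera call takes 0.05 s, during which the arm holds its last target.

TASK

Fit the new LED control module (blue heat sink, not the black one) into the open headlamp: swing the orange retainer out of the way, hang the module's plate on the two pins so that it lies fully home on the sloping seat with the large hole over the thick brass pin, then swing the retainer all the way back over the plate. Leave the old module and everything else on the bench where they are.

Things in the scene. Friction and masses are not known exactly. Their poses are not given: they have to be found in the camera images.
- module_center (a point): New LED module, 0.25 to 0.5 kg, flat on the bench: plate 64 x 130 x 6 mm with a blue heat sink block 36 x 50 mm on its middle, 50 mm high in all; grip the block across its 36 mm. Point: its middle, 25 mm above the underside. x along the 64 mm side (and the block's 36 mm), y along the 130 mm side to the large hole, z up. Starts with y within 0.5 rad of world y (no half turn needed).
- large_hole (a point): Centre of the module's large hole (14.5 mm across) at the plate's underside: 48 mm along +y from the plate's middle. A red plug, 9 mm along y and reaching 18 mm above the underside, stands between this hole and the heat sink.
- small_hole (a point): Centre of the module's small hole (10.5 mm across) at the plate's underside: 48 mm along -y from the plate's middle.
- seat: Sloping seat in the black headlamp on the left. Origin on its face, half-way between the pins. z: its normal, the pins' direction, leaning 25 deg towards the robot; y level, thin to thick pin; x up the slope. Panel x -80 to 145, y -130 to 250 mm, lip 10 to 16 mm high; chrome bowl 96 mm wide, 30 high at x 35, y 140. Module home: its underside on this face (z = 0), its axes along the seat's.
- thick_pin (a point): Foot of the thick brass pin on the seat's face, at seat y = +48 mm: 12 mm across, straight for 12 mm and then tapering to 4 mm at its tip, 22 mm above the face.
- thin_pin (a point): Foot of the thin steel pin on the seat's face, at seat y = -48 mm: 8 mm across, straight for 12 mm and then tapering to 3 mm at its tip, 22 mm above the face.
- retainer (a joint): Angle (rad) of the orange L-shaped retainer on the seat: 0 closed at its stop (32 mm nose pointing down the slope, 9 mm above the seat, over a seated plate's edge) to 1.5 open (nose beside the plate). Grows counterclockwise seen from above; clear of the plate from about 1.1. Stays where left (friction 0.03 N m).
- retainer_knob (a point): The retainer's upright round orange knob, 14 mm across, reaching from 15 to 52 mm above the seat's face, parallel to the seat's normal; this point is on its axis 36 mm above the face. It is 48 mm from the pivot, towards seat -y when closed and towards seat +x when open by 1.5 rad. It can be pinched or pushed.
- retainer_pivot (a point): A point on the retainer's pivot axis (parallel to seat z) 36 mm above the seat's face, at seat x = 50, y = -50 mm. The pivot itself reaches only 17 mm above the face.
- oldmodule_center (a point): The old module, same size and shape with a black heat sink and a white plug; same point and axes. To be left alone. The two modules lie side by side on the right half of the bench, either one nearer the middle.
- spraycan: Red spray can, 60 mm across, 160 mm high, standing; origin under its centre. Leave alone.
- jar: Jar with yellow label, 60 mm across, 70 mm high, standing; origin under its centre. Leave alone.
- bottle: Bottle with blue label, 56 mm across, 170 mm high, standing; origin under its centre. Leave alone.
- taperoll: Yellow roll 76 mm across, 25 mm high, lying flat; origin under its centre. Leave alone.
- screwdriver: Screwdriver with a green handle, lying; leave alone.
- bulbbox: White carton 50 x 50 x 90 mm, standing; origin under its centre. Leave alone.
Things that resemble listed ones, but are neither listed nor needed, are in the scene too. What is shaped like the part that bears module_center but pink or turquoise is not meant.

How it is judged:
By the outcome, as a careful person would: the job done as asked, in the order asked, and still so for the second after the job is handed in, with the robot touching nothing.
It also fails if it takes over 67 s, if anything falls off the work surface, if the arm or the gripper's body presses on something with over 40 N, if the wrist force passes 120 N, or if a joint passes its speed limit or range.

## Working session

There is one attempt and no reset: what is moved stays moved. The work goes in short steps, Python scripts to look and compute and a tool call to move; the robot and the scene stay as the last step left them, time stands still between calls to the robot, and variables do not carry over. Pictures are saved under pics/ and viewed, and the job is handed in when it is done.

Besides the shell and the picture viewer there is one more tool, called after "Call:" as name(argument=value, ...), one argument or row to a line, values as JSON. jog_arm: Moves the arm, as the interface text tells. Its arguments: {"type":"object","properties":{"increments":{"type":"array","items":{"type":"array","items":{"type":"number"}}},"hand":{"type":"number"}},"required":["increments"]}

```bash
ls; mkdir -p pics; cat > h.py <<'E'
import numpy as np, cv2, pickle
from station import readout, eyes, robot
def grab(n,tag):
    f=eyes.grab_frame(n); pickle.dump(f,open(f'pics/{n}_{tag}.pkl','wb'))
    cv2.imwrite(f'pics/{n}_{tag}.png',f['img'][:,:,::-1]); return f
def load(n,tag): return pickle.load(open(f'pics/{n}_{tag}.pkl','rb'))
def ray(f,u,v):
    xd=(u-f['cx'])/f['fx']; yd=(v-f['cy'])/f['fy']; k=f['k1']
    rd=np.hypot(xd,yd); r=rd
    for _ in range(30): r=rd/(1+k*r*r)
    s=r/rd if rd>0 else 1
    T=np.linalg.inv(f['camera_from_world'])
    d=T[:3,:3]@np.array([xd*s,-yd*s,-1.0]); return T[:3,3],d
def pt(f,u,v,z=None):
    o,d=ray(f,u,v)
    if z is None: return o+d*float(f['z_map'][int(round(v)),int(round(u))])
    return o+d*(z-o[2])/d[2]
def proj(f,p):
    c=f['camera_from_world']@np.append(p,1); x=c[0]/-c[2]; y=-c[1]/-c[2]
    s=1+f['k1']*(x*x+y*y); return np.array([f['cx']+f['fx']*x*s,f['cy']+f['fy']*y*s])
def tri(fa,a,fb,b):
    o1,d1=ray(fa,*a);o2,d2=ray(fb,*b)
    s=np.linalg.lstsq(np.stack([d1,-d2],1),o2-o1,rcond=None)[0]
    p,q=o1+d1*s[0],o2+d2*s[1]; return (p+q)/2,np.linalg.norm(p-q)
def crop(n,tag,x0,y0,x1,y1,k,name):
    im=cv2.imread(f'pics/{n}_{tag}.png')[y0:y1,x0:x1]
    cv2.imwrite(f'pics/{name}.png',cv2.resize(im,None,fx=k,fy=k,interpolation=cv2.INTER_CUBIC))
E
python3 - <<'E'
from h import *
for n in ('side','top'):
    f=grab(n,'0'); print(n,f['fx'],f['cx'],f['cy'],f['k1'],np.linalg.inv(f['camera_from_world']).round(3).tolist())
print(readout.state(), robot.finger_overhang)
E
```

```text
pics
side 410.954700772758 319.13077365523037 204.49625052938646 -0.07204396695170891 [[0.913, 0.295, -0.281, 0.194], [-0.408, 0.668, -0.623, -0.81], [0.004, 0.683, 0.73, 0.938], [0.0, 0.0, 0.0, 1.0]]
top 497.0040740603805 326.6747653307457 200.85748862269446 -0.13092398911301992 [[0.022, 0.985, -0.171, 0.251], [-1.0, 0.022, -0.004, -0.12], [-0.001, 0.171, 0.985, 1.536], [0.0, 0.0, 0.0, 1.0]]
{'time': 0.1, 'joints': array([ 6.06704445e+01,  5.03626876e+00,  7.86179831e+01, -2.65489393e-04,
        9.64636233e+01, -5.90617272e+00]), 'joint_velocities': array([ 0.03990852,  0.02303048, -0.14954035,  0.08086063, -0.16156055,
       -0.03994889]), 'effort': array([ 2.16786684e-03, -3.53011751e+01, -3.14219248e+01, -8.34698471e-05,
        7.92837585e-03, -5.98211017e-06]), 'tool_pos': array([0.21842556, 0.50430663, 0.24922604]), 'eef_rot': array([-1.79988133e+02,  1.17276617e-01,  6.65765998e+01]), 'contact_force': array([ 0.77442049, -0.42216778,  0.37887095]), 'moment': array([-0.00326263, -0.0188947 , -0.02961187]), 'width': 0.08548453879464574} 0.019
```

View pics/side_0.png

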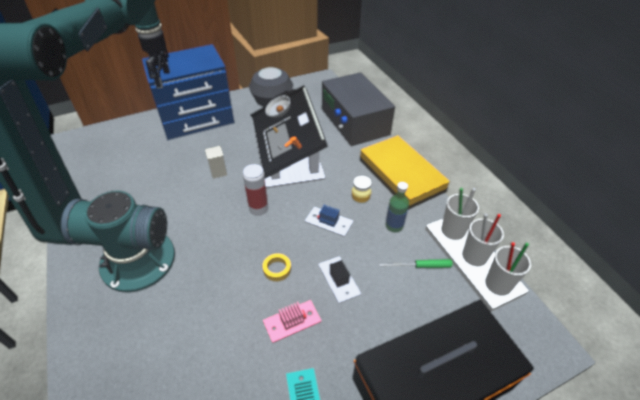

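View pics/top_0.png

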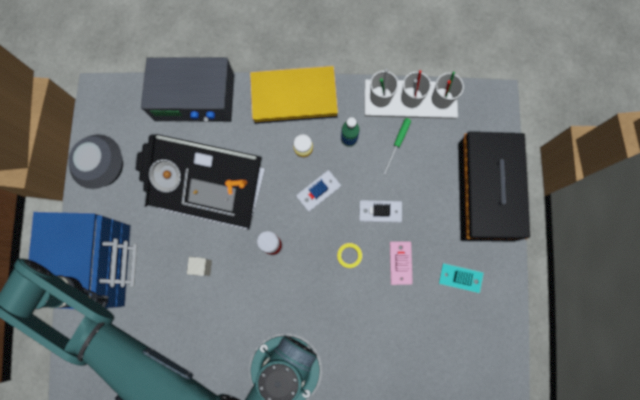

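The blue-sinked module is at top (319,190) and side (329,217). The black one is at top (381,211), pink at (401,262), turquoise at (462,278). The headlamp is at top (205,180). I'll enlarge these next.

```bash
python3 - <<'E'
from h import *
crop('top','0',130,125,270,235,5.5,'c_top_lamp')
crop('top','0',285,160,355,220,10,'c_top_mod')
crop('side','0',240,80,340,190,5.4,'c_side_lamp')
crop('side','0',290,190,370,245,9.5,'c_side_mod')
E
```

```text
(no output)
```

View pics/c_top_lamp.png

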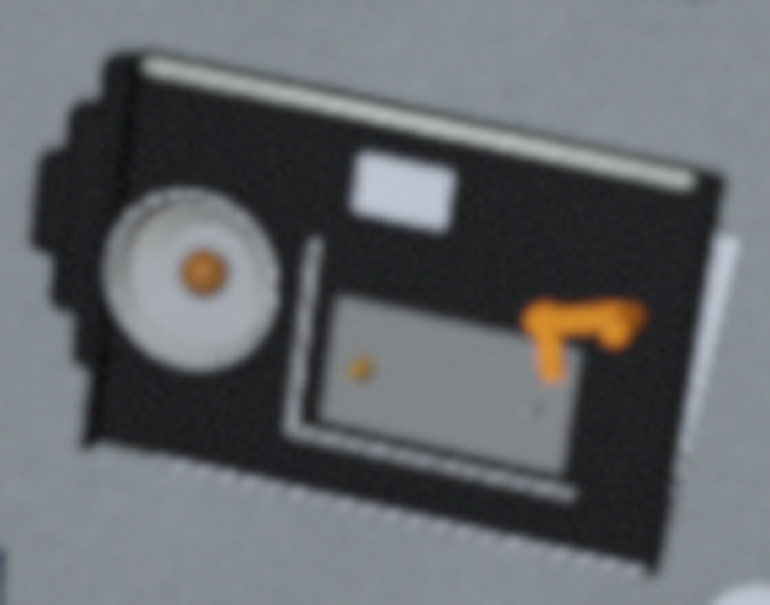

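View pics/c_top_mod.png

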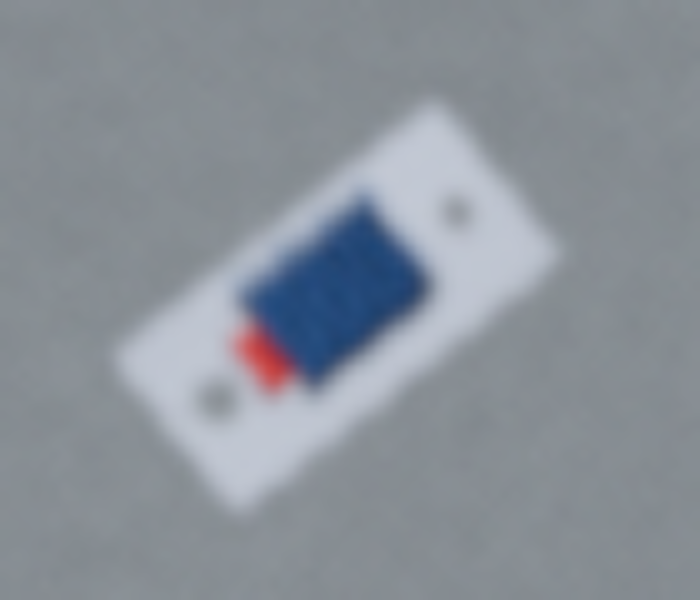

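View pics/c_side_lamp.png

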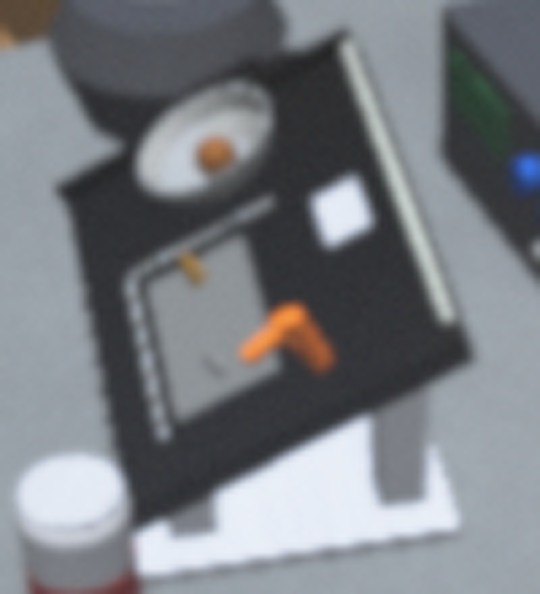

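View pics/c_side_mod.png

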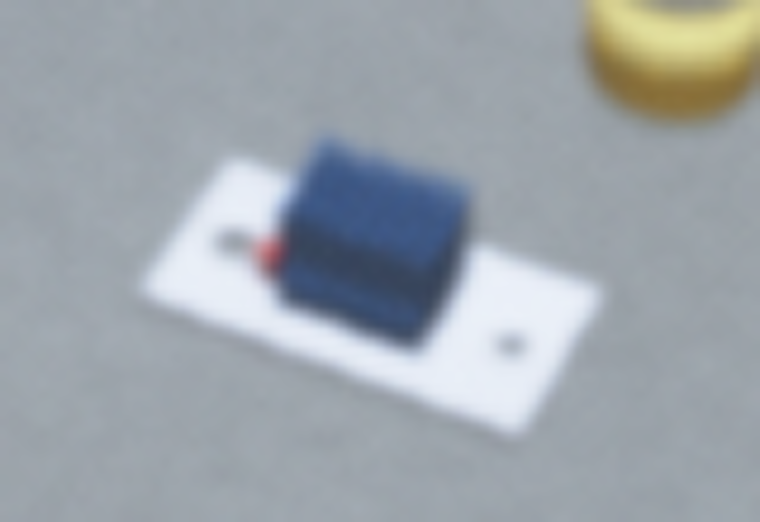

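```bash
python3 - <<'E'
from h import *
t=load('top','0');s=load('side','0')
T=lambda x,y,k,x0,y0:(x0+(x+.5)/k-.5,y0+(y+.5)/k-.5)
tm=lambda x,y:T(x,y,10,285,160); sm=lambda x,y:T(x,y,9.5,290,190)
tl=lambda x,y:T(x,y,5.5,130,125); sl=lambda x,y:T(x,y,5.4,240,80)
P={'large':((217,400),(233,241)),'small':((456,210),(511,345)),'corner+y-x':((240,515),(143,290)),'corner-y-x':((562,250),(520,435)),'corner-y+x':((433,98),(603,290)),'corner+y+x':((115,358),(238,155)),}
for k,(a,b) in P.items():
    p,e=tri(t,tm(*a),s,sm(*b)); print(k,p.round(4),round(e,4), pt(t,*tm(*a)).round(4),pt(s,*sm(*b)).round(4))
for k,(a,b) in {'thicktip':((360,370),(186,258)),'nose':((550,375),(245,355)),'pivot':((537,315),(292,315)),'knob':((630,310),(328,362)),
 'greybr':((563,472),(176,420)),'greybl':((320,420),(147,280)),'greytl':((340,297),(247,233)),'bar':((290,432),(130,275)),'barend':((572,492),(163,438)),'thinpin':((537,408),(215,370)),
 'TR':((722,178),(470,355)),'BR':((655,570),(140,522)),'TL':((115,55),(345,35)),'BL':((88,442),(65,188))}.items():
    p,e=tri(t,tl(*a),s,sl(*b)); print(k,p.round(4),round(e,4),pt(t,*tl(*a)).round(4),pt(s,*sl(*b)).round(4))
for n,a in {'can':(268,240),'bulb':(198,266),'jar':(303,145),'bottle':(350,122),'tape':(349,255)}.items(): print(n,pt(t,*a).round(3))
# plane fits
for n,f,l,pts in (('top',t,tl,[(300,110),(500,160),(690,230),(640,540),(300,480),(110,430)]),('side',s,sl,[(330,80),(440,330),(160,490),(120,400),(100,220),(300,230)])):
    m=np.zeros(f['z_map'].shape,np.uint8); cv2.fillPoly(m,[np.array([l(*p) for p in pts]).astype(int)],1)
    vs,us=np.nonzero(m); Q=np.array([pt(f,u,v) for u,v in zip(us,vs) if f['z_map'][v,u]>0])
    for _ in range(8):
        c=Q.mean(0);n_=np.linalg.svd(Q-c)[2][2];n_*=np.sign(n_[2]);r=(Q-c)@n_; md=np.median(r);Q=Q[abs(r-md)<max(.004,2*np.median(abs(r-md)))]
    print(n,len(Q),c.round(4),n_.round(4),'tilt',np.degrees(np.arccos(n_[2])),'yaw of -horiz',np.degrees(np.arctan2(-n_[1],-n_[0])),np.std(r))
E
```

```text
large [ 0.5198 -0.0493  0.008 ] 0.0011 [ 0.5196 -0.0491  0.0063] [ 0.5224 -0.0448  0.0024]
small [ 0.5825 -0.1227  0.0062] 0.001 [ 0.5837 -0.1225 -0.0016] [ 0.5849 -0.1195  0.0017]
corner+y-x [ 0.4843 -0.0578  0.0093] 0.0028 [ 0.4841 -0.0572  0.0018] [ 4.887e-01 -5.050e-02  1.000e-04]
corner-y-x [ 0.5697 -0.1561  0.0061] 0.0003 [ 0.5702 -0.1561  0.0046] [ 0.5695 -0.1562  0.0063]
corner-y+x [ 0.6185 -0.1147  0.007 ] 0.0015 [ 0.6182 -0.1145  0.0055] [ 6.224e-01 -1.098e-01  4.000e-04]
corner+y+x [ 0.5337 -0.0175  0.0104] 0.0045 [ 0.5316 -0.017   0.0098] [ 5.396e-01 -9.200e-03  4.000e-04]
thicktip [0.516  0.2733 0.1168] 0.0003 [0.5172 0.2753 0.1097] [0.517  0.2764 0.1145]
nose [0.5158 0.1707 0.1158] 0.0006 [0.5148 0.17   0.1193] [0.5153 0.1682 0.1179]
pivot [0.5466 0.176  0.1313] 0.0038 [0.5444 0.1761 0.1324] [0.5308 0.1267 0.1716]
knob [0.5498 0.1267 0.1315] 0.0029 [0.5431 0.1226 0.1564] [0.5486 0.1197 0.1375]
greybr [0.4687 0.1669 0.0849] 0.0011 [0.4693 0.1685 0.0775] [0.4712 0.1738 0.0789]
greybl [0.4955 0.3018 0.0863] 0.0042 [0.4945 0.3039 0.0798] [0.4987 0.3056 0.0832]
greytl [0.558
[... 339 characters left out ...]
 0.0024 [0.6155 0.0786 0.1527] [0.6193 0.0802 0.1487]
BR [0.4233 0.1177 0.0606] 0.0086 [0.4254 0.1275 0.0044] [0.4269 0.1145 0.0633]
TL [0.6775 0.4076 0.1598] 0.0028 [0.6789 0.4113 0.1508] [0.6753 0.3984 0.1657]
BL [0.482  0.4351 0.0759] 0.0042 [0.4801 0.4359 0.0744] [0.4841 0.4347 0.0761]
can [0.376 0.046 0.165]
bulb [0.301 0.257 0.093]
jar [ 0.679 -0.037  0.067]
bottle [ 0.72  -0.176  0.17 ]
tape [ 0.35  -0.185  0.006]
top 4103 [0.54   0.239  0.1079] [-0.4179  0.0796  0.905 ] tilt 25.177962073342663 yaw of -horiz -10.788465984469712 0.002050793185444984
side 2090 [0.5411 0.2219 0.1088] [-0.4151  0.0833  0.906 ] tilt 25.045077828160476 yaw of -horiz -11.349738366667637 0.0014808323919397995
```

```bash
cat > fit.py <<'E'
from h import *
from scipy.optimize import least_squares
t=load('top','0');s=load('side','0')
def seatR(yaw):
    y=np.radians(yaw);a=np.radians(25)
    ex=np.array([np.cos(y)*np.cos(a),np.sin(y)*np.cos(a),np.sin(a)]);ey=np.array([-np.sin(y),np.cos(y),0])
    return np.stack([ex,ey,np.cross(ex,ey)],1)
T=lambda x,y,k,x0,y0:(x0+(x+.5)/k-.5,y0+(y+.5)/k-.5)
tl=lambda x,y:T(x,y,5.5,130,125); sl=lambda x,y:T(x,y,5.4,240,80)
def pts(hx,hy):
    return {'tk':(0,48,20),'gbr':(-hx,-hy,0),'gbl':(-hx,hy,0),'gtl':(hx,hy,0)}
obs=[('t','tk',(360,370)),('s','tk',(184,256)),('t','gbr',(563,472)),('t','gbl',(320,420)),('t','gtl',(340,297)),('s','gbr',(176,420)),('s','gbl',(147,280)),('s','gtl',(247,233))]
def res(p):
    R=seatR(p[0]);o=p[1:4];P=pts(p[4],p[5]);r=[]
    for c,n,a in obs:
        f,l=(t,tl) if c=='t' else (s,sl)
        r+=list((proj(f,o+R@np.array(P[n])/1e3)-l(*a)))
    n=R[:,2]
    r+=[n@(np.array([.54,.239,.1079])-o)/.001, n@(np.array([.5411,.2219,.1088])-o)/.001,(p[0]+11)/.7]
    return np.array(r)
if __name__=='__main__':
    q=least_squares(res,[-11,.51,.22,.1,35,68],x_scale=[1,.01,.01,.01,1,1]); print(q.x.round(4)); print(q.fun.round(2))
    p=q.x;R=seatR(p[0]);o=p[1:4]; np.save('seat.npy',p[:4])
    for n,f,(x0,y0,x1,y1),k in (('top',t,(130,125,270,235),5.5),('side',s,(240,80,340,190),5.4)):
        crop(n,'0',x0,y0,x1,y1,k,'tmp');im=cv2.imread('pics/tmp.png')
        def d(a): 
            u=proj(f,o+R@np.array(a)/1e3);return tuple(int(v) for v in ((u-[x0,y0]+.5)*k-.5))
        def ln(L,c):
            for a,b in zip(L,L[1:]): cv2.line(im,d(a),d(b),c,1)
        ln([(-80,-130,0),(145,-130,0),(145,250,0),(-80,250,0),(-80,-130,0)],(0,255,0))
        ln([(-32,-65,0),(32,-65,0),(32,65,0),(-32,65,0),(-32,-65,0)],(255,255,0))
        for y in (48,-48): ln([(0,y,0),(0,y,22)],(0,0,255))
        ln([(50,-50,0),(50,-50,17)],(255,0,255)); ln([(50,-98,15),(50,-98,52)],(255,0,0))
        th=np.linspace(0,6.3,40);ln([(35+48*np.cos(a),140+48*np.sin(a),30) for a in th],(0,255,0))
        cv2.imwrite(f'pics/ov_{n}.png',im)
E
python3 fit.py
```

```text
[-11.1719   0.5145   0.2283   0.0968  35.4837  68.5912]
[-1.09  0.19 -0.12  0.25  0.13 -0.35  0.54 -0.69 -0.22 -0.95  0.16  0.63
 -0.29  1.12 -0.76  0.13  0.35 -0.69 -0.25]
```

```bash
python3 -c "
import cv2
a=cv2.imread('pics/ov_top.png');b=cv2.imread('pics/ov_side.png')
print(a.shape,b.shape)"
```

```text
(605, 770, 3) (594, 540, 3)
```

View pics/ov_top.png

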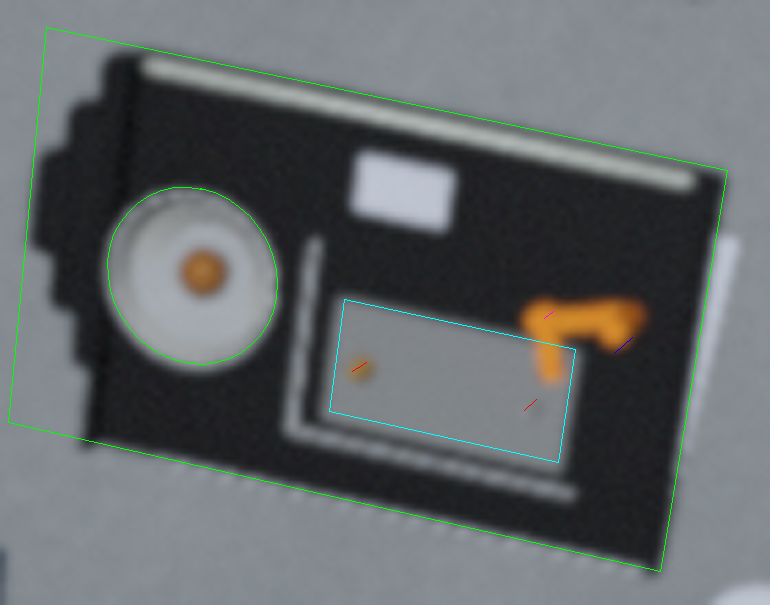

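View pics/ov_side.png

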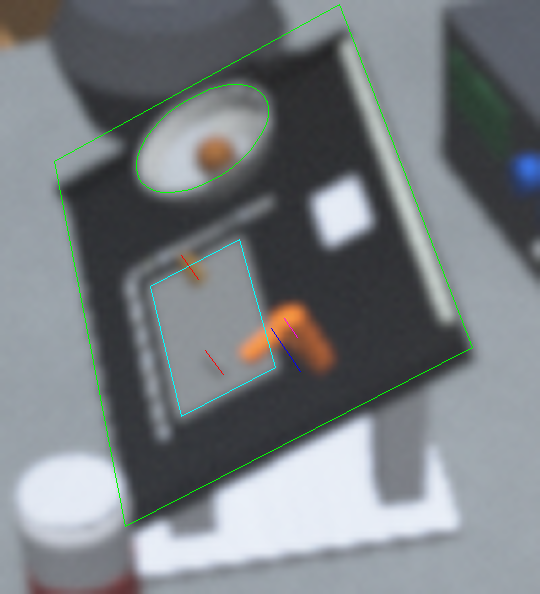

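```bash
cat >> h.py <<'E'
def seat():
    from fit import seatR
    p=np.load('seat.npy'); return p[1:4],seatR(p[0])
def S(x,y,z):
    o,R=seat(); return o+R@np.array([x,y,z])/1e3
def knob(th,z): return S(50+48*np.sin(th),-50-48*np.cos(th),z)
E
python3 - <<'E'
from h import *
for th in (0,.3,.6,.9,1.2,1.5): print(th,knob(th,42).round(4))
print(S(0,48,0),S(0,-48,0), S(0,48,22),S(0,-48,22))
# knob angle by image
t=load('top','0');s=load('side','0')
for th in (.1,.2,.3,.4,.5): print(th,[((proj(t,knob(th,z))-[130,125]+.5)*5.5).round() for z in (15,52)],[((proj(s,knob(th,z))-[240,80]+.5)*5.4).round() for z in (15,52)])
E
```

```text
0 [0.5226 0.1269 0.156 ]
0.3 [0.5356 0.1265 0.162 ]
0.6 [0.5483 0.1303 0.1675]
0.9 [0.5595 0.1381 0.1719]
1.2 [0.5683 0.149  0.1749]
1.5 [0.5738 0.1622 0.1763]
[0.52383592 0.2754268  0.09683123] [0.50523557 0.18124598 0.09683123] [0.51471451 0.27722824 0.11677   ] [0.49611416 0.18304742 0.11677   ]
0.1 [array([634., 329.]), array([616., 345.])] [array([309., 368.]), array([279., 325.])]
0.2 [array([634., 320.]), array([616., 336.])] [array([316., 364.]), array([286., 321.])]
0.3 [array([634., 311.]), array([616., 326.])] [array([323., 359.]), array([293., 315.])]
0.4 [array([632., 302.]), array([614., 317.])] [array([329., 353.]), array([300., 310.])]
0.5 [array([629., 293.]), array([611., 308.])] [array([335., 348.]), array([306., 304.])]
```

Call:
jog_arm(
  increments=[
    [1.3,-1.6,0.1,0.009],
    [1.3,-1.6,0.1,0.009],
    [1.3,-1.6,0.1,0.009],
    [1.3,-1.6,0.1,0.009],
    [1.3,-1.6,0.1,0.009],
    [1.3,-1.6,0.1,0.009],
    [1.3,-1.6,0.1,0.009],
    [1.3,-1.6,0.1,0.009],
    [1.3,-1.6,0.1,0.009],
    [1.3,-1.6,0.1,0.009],
    [1.3,-1.6,0.1,0.009],
    [1.3,-1.6,0.1,0.009],
  ],
  hand=0.1,
)

```text
time: 1.1
tool_pos: [0.3749, 0.3117, 0.2618]
eef_rot: [-180.0, 0.0, 72.8]
contact_force: [-0.1, 0.1, 0.1]
width: 0.0385
```

Call:
jog_arm(
  increments=[
    [1.3,-1.6,0,0.009],
    [1.3,-1.6,0,0.009],
    [1.3,-1.6,0,0.009],
    [1.3,-1.6,0,0.009],
    [1.3,-1.6,0,0.009],
    [1.3,-1.6,0,0.009],
    [1.3,-1.6,0,0.009],
    [1.3,-1.6,0,0.009],
    [1.3,-1.6,0,0.009],
    [1.3,-1.6,0,0.009],
    [1.3,-1.2,0,0.009],
    [1.3,-1.0,0,0.009],
  ],
)

```text
time: 2.1
tool_pos: [0.531, 0.1295, 0.2617]
eef_rot: [-179.9, 0.0, 78.9]
contact_force: [-0.1, -0.6, 0.5]
width: 0.0386
```

```bash
python3 - <<'E'
from h import *
s=readout.state(); print(s['time'],s['tool_pos'],s['eef_rot'],s['width'],s['contact_force'],s['joints'].round(1))
E
```

```text
2.1 [0.53099937 0.12949964 0.26165292] [-1.79931644e+02  2.92894816e-02  7.89265371e+01] 0.038550204154156976 [-0.13967475 -0.56278175  0.4549516 ] [  7.8   4.5  77.8  -0.   97.8 -71.2]
```

Call:
jog_arm(
  increments=[
    [0.2,-0.1,-1.5,0],
    [0.2,-0.2,-1.5,0],
    [0,0,-1.5,0],
    [0,0,-1.2,0],
    [0,0,0,0],
  ],
)

```text
time: 2.52
tool_pos: [0.5328, 0.1274, 0.2013]
eef_rot: [-179.6, 0.1, 78.9]
contact_force: [-0.8, -0.4, -1.2]
width: 0.0383
```

```bash
python3 - <<'E'
from h import *
t=grab('top','1');s=grab('side','1')
crop('top','1',130,125,270,235,5.5,'c_top_1');crop('side','1',240,80,340,190,5.4,'c_side_1')
a=cv2.imread('pics/c_top_1.png');b=cv2.imread('pics/c_side_1.png');h=480
z=np.hstack([cv2.resize(i,(int(i.shape[1]*h/i.shape[0]*.76),int(h*.76))) for i in(a,b)]);cv2.imwrite('pics/m1.png',z)
E
```

```text
(no output)
```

View pics/c_side_1.png

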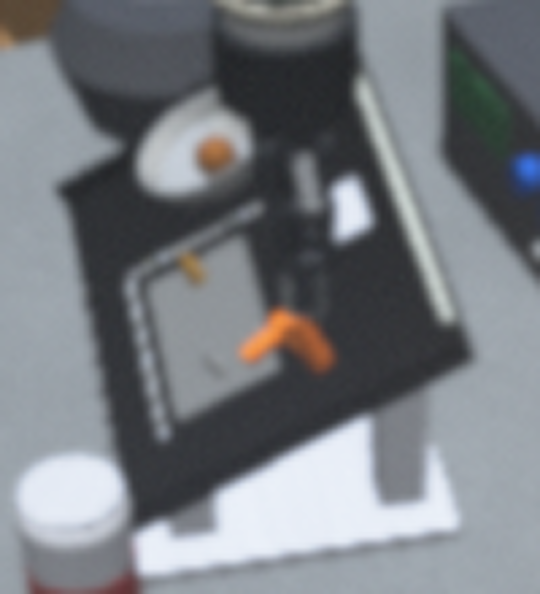

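Call:
jog_arm(
  increments=[
    [0,0,-1.1,0],
    [0,-0.1,-1.1,0],
    [0,0,-1.1,0],
    [0,0,-1.0,0],
    [0,0,0,0],
  ],
)

```text
time: 3.03
tool_pos: [0.5329, 0.1265, 0.1588]
eef_rot: [-179.7, 0.1, 79.0]
contact_force: [0.0, -0.3, 0.4]
width: 0.0385
```

Call:
jog_arm(
  increments=[
    [0,0,0,0],
    [0,0,0,0],
    [0,0,0,0],
    [0,0,0,0],
    [0,0,0,0],
  ],
  hand=1,
)

```text
time: 3.45
tool_pos: [0.5349, 0.1261, 0.1628]
eef_rot: [179.9, 0.0, 78.9]
contact_force: [-0.4, -3.0, 0.1]
width: 0.0121
```

Call:
jog_arm(
  increments=[
    [0,0,0,0],
    [0,0,0,0],
  ],
)

```text
time: 3.62
tool_pos: [0.5349, 0.1261, 0.1628]
eef_rot: [179.9, 0.0, 78.9]
contact_force: [-0.0, -3.5, 1.1]
width: 0.0121
```

```bash
python3 - <<'E'
from h import *
s=grab('side','2');t=grab('top','2')
crop('side','2',270,100,330,170,8,'c_side_2');crop('top','2',220,160,260,200,8,'c_top_2')
E
```

```text
(no output)
```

View pics/c_side_2.png

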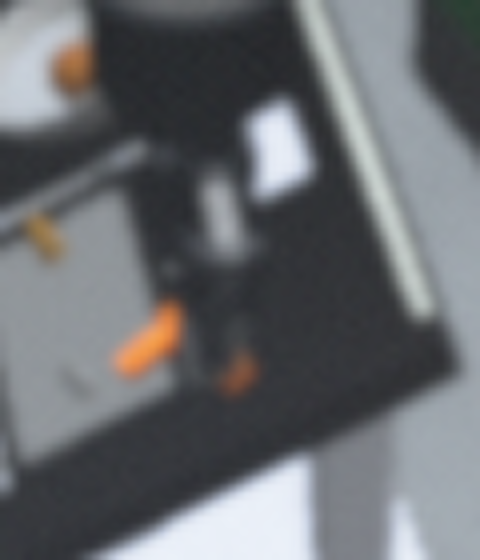

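Call:
jog_arm(
  increments=[
    [0.43,0.08,0.19,0],
    [0.42,0.13,0.18,0],
    [0.42,0.17,0.18,0],
    [0.4,0.22,0.16,0],
    [0.37,0.26,0.15,0],
    [0.35,0.3,0.13,0],
    [0.33,0.33,0.12,0],
    [0.29,0.36,0.1,0],
    [0.26,0.4,0.08,0],
    [0.22,0.42,0.07,0],
    [0.18,0.44,0.05,0],
    [0.12,0.3,0.02,0],
  ],
)

```text
time: 4.72
tool_pos: [0.5776, 0.1554, 0.1798]
eef_rot: [179.1, 0.4, 78.8]
contact_force: [13.4, -16.6, 13.7]
width: 0.0116
```

```bash
python3 - <<'E'
from h import *
s=grab('side','3')
crop('side','3',240,80,340,190,5.4,'c_side_3')
E
```

```text
(no output)
```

View pics/c_side_3.png

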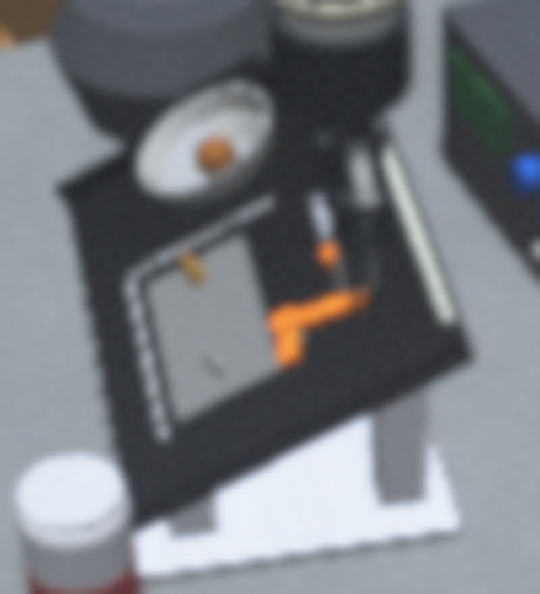

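Call:
jog_arm(
  increments=[
    [0,0,0,0],
    [0,0,0,0],
    [0,0,0,0],
  ],
  hand=0.1,
)

```text
time: 5.02
tool_pos: [0.5722, 0.1617, 0.1764]
eef_rot: [-179.9, -0.1, 79.0]
contact_force: [-0.7, -1.0, 0.2]
width: 0.0386
```

Call:
jog_arm(
  increments=[
    [0,0,1.5,0],
    [0,0,2,0],
    [0,0,2,0],
    [0,0,2,0],
    [0,-1,1,-0.1],
    [0,-2,1,-0.1],
    [0,-2,0,-0.1],
    [0,-2,0,-0.1],
    [0,-2,0,-0.1],
    [0,-2,0,-0.1],
    [0,-2,0,-0.1],
    [0,-2,0,-0.1],
  ],
  hand=0.1,
)

```text
time: 6.02
tool_pos: [0.5721, 0.011, 0.2711]
eef_rot: [-179.9, -0.0, 32.9]
contact_force: [-0.5, 0.3, -0.5]
width: 0.0386
```

```bash
python3 - <<'E'
from h import *
s=grab('side','4');t=grab('top','4')
crop('side','4',240,80,340,190,5.4,'c_side_4');crop('top','4',130,125,270,235,5.5,'c_top_4')
print(readout.state()['tool_pos'],readout.state()['eef_rot'])
E
```

```text
[0.57224706 0.00919368 0.27099402] [-1.79951277e+02  4.59784251e-02  3.29111456e+01]
```

View pics/c_side_4.png

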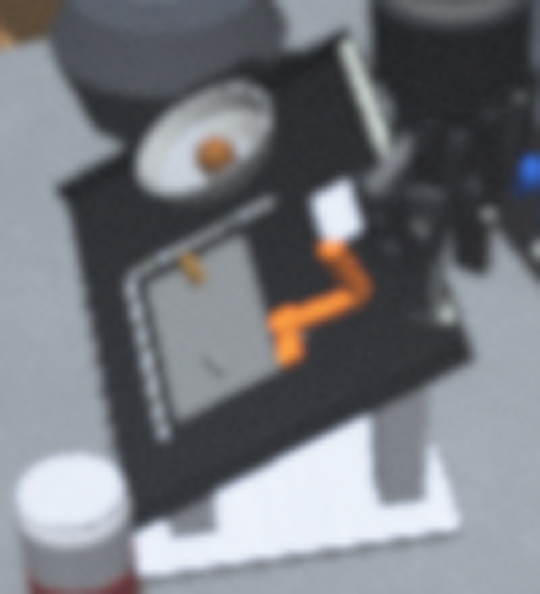

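View pics/c_top_4.png

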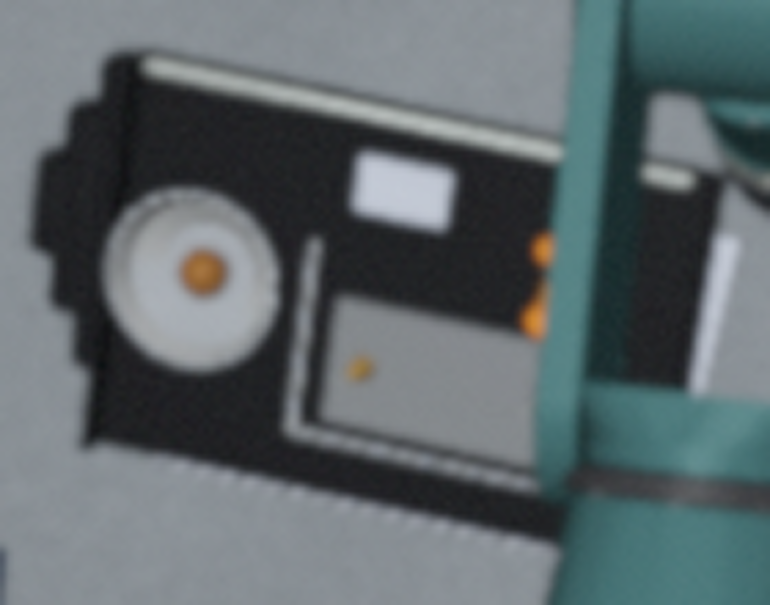

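```bash
python3 - <<'E'
from h import *
from scipy.optimize import least_squares
t=load('top','0');s=load('side','0')
T=lambda x,y,k,x0,y0:(x0+(x+.5)/k-.5,y0+(y+.5)/k-.5)
tm=lambda x,y:T(x,y,10,285,160); sm=lambda x,y:T(x,y,9.5,290,190)
P=[((0,48),(217,400),(233,241)),((0,-48),(456,210),(511,345)),((-32,65),(240,515),(143,290)),((-32,-65),(562,250),(520,435)),((32,-65),(433,98),(603,290)),((32,65),(115,358),(238,155))]
def res(p,z=.006):
    r=[];c,si=np.cos(p[2]),np.sin(p[2])
    for (x,y),a,b in P:
        w=np.array([p[0]+(x*c-y*si)/1e3,p[1]+(x*si+y*c)/1e3,z])
        r+=list(proj(t,w)-tm(*a))+list(proj(s,w)-sm(*b))
    return np.array(r)
q=least_squares(res,[.55,-.086,.7]);print(q.x,np.degrees(q.x[2]));print(q.fun.reshape(-1,4).round(2))
E
```

```text
[ 0.55187916 -0.08572479  0.70322161] 40.291630578574775
[[ 0.01 -0.38  0.11  0.34]
 [-0.06 -0.28 -0.09 -0.05]
 [-0.15 -0.63 -0.22  0.51]
 [-0.04  0.13 -0.04  0.02]
 [ 0.04 -0.08 -0.35  0.29]
 [-0.4  -0.63 -0.8   0.63]]
```

Call:
jog_arm(
  increments=[
    [-0.2,-0.8,0,-0.12],
    [-0.2,-0.8,-0.5,-0.12],
    [-0.2,-0.8,-0.5,-0.12],
    [-0.2,-0.8,-0.5,-0.12],
    [-0.2,-0.8,-0.5,-0.12],
    [-0.2,-0.8,-1,-0.12],
    [-0.2,-0.8,-1,-0.12],
    [-0.2,-0.8,-1,-0.12],
    [-0.2,-0.8,-1,-0.12],
    [-0.2,-0.8,-1,-0.12],
    [0,-0.8,-1,-0.12],
    [0,-0.7,-1,-0.12],
  ],
  hand=-1,
)

```text
time: 7.12
tool_pos: [0.5524, -0.0829, 0.1808]
eef_rot: [-179.9, 0.1, -49.6]
contact_force: [0.5, -0.4, -0.4]
width: 0.085
```

Call:
jog_arm(
  increments=[
    [0,0,-1,0],
    [0,0,-1,0],
    [0,0,0,0],
  ],
)

```text
time: 7.37
tool_pos: [0.5512, -0.0827, 0.1586]
eef_rot: [179.9, 0.3, -49.2]
contact_force: [1.0, -0.3, -1.3]
width: 0.0855
```

```bash
python3 - <<'E'
from h import *
s=readout.state(); print(s['tool_pos'],s['eef_rot'],s['joints'].round(1),s['width'])
grab('side','5');grab('top','5');crop('side','5',270,150,370,245,6,'c_side_5')
E
```

```text
[ 0.55121825 -0.08272444  0.15858431] [179.8704851    0.27821418 -49.16213998] [-14.4   8.2  85.5   0.1  86.6  34.8] 0.08548006030841696
```

View pics/c_side_5.png

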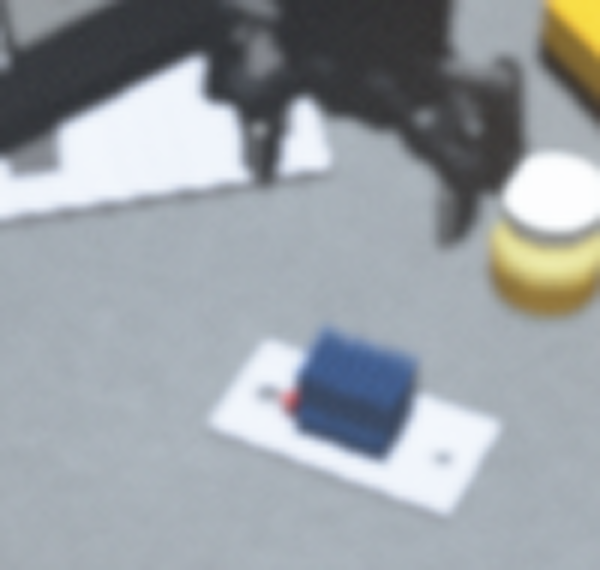

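Call:
jog_arm(
  increments=[
    [0,-0.1,-2,0],
    [0,-0.1,-2,0],
    [0,-0.1,-2,0],
    [0,0,-2,0],
    [0,0,-1.5,0],
    [0,0,-1,0],
    [0,0,-1,0],
    [0,0,-0.5,0],
    [0,0,0,0],
  ],
)

```text
time: 8.22
tool_pos: [0.5523, -0.0869, 0.041]
eef_rot: [180.0, 0.1, -49.4]
contact_force: [-0.8, -0.2, -0.0]
width: 0.0855
```

Call:
jog_arm(
  increments=[
    [0,0,0,0],
    [0,0,0,0],
    [0,0,0,0],
    [0,0,0,0],
    [0,0,0,0],
  ],
  hand=1,
)

```text
time: 8.63
tool_pos: [0.5535, -0.0873, 0.0431]
eef_rot: [-179.9, -0.1, -49.4]
contact_force: [1.2, 0.1, 4.3]
width: 0.0488
```

Call:
jog_arm(
  increments=[
    [0,0,1,0],
    [0,0,1.5,0],
    [0,0,2,0],
    [0,0,2,0],
    [0,0,2.5,0],
    [0,0,3,0],
    [0,0,3,0],
    [0,0,3,0],
    [0,0,2,0],
    [0,0,1,0],
    [0,0,0,0],
    [0,0,0,0],
  ],
)

```text
time: 9.63
tool_pos: [0.5521, -0.0872, 0.2506]
eef_rot: [179.9, 0.1, -49.4]
contact_force: [-0.2, 0.1, -3.9]
width: 0.0489
```

```bash
python3 - <<'E'
from h import *
s=readout.state(); print(s['tool_pos'],s['eef_rot'],s['contact_force'],s['moment'],s['width'])
grab('side','6');crop('side','6',270,100,370,200,6,'c_side_6')
E
```

```text
[ 0.55212197 -0.08717031  0.2506323 ] [ 1.79943352e+02  6.02463788e-02 -4.93924695e+01] [-0.17402641  0.11842877 -3.87094974] [-0.00721044 -0.0048498  -0.02699125] 0.048867382855723764
```

View pics/c_side_6.png

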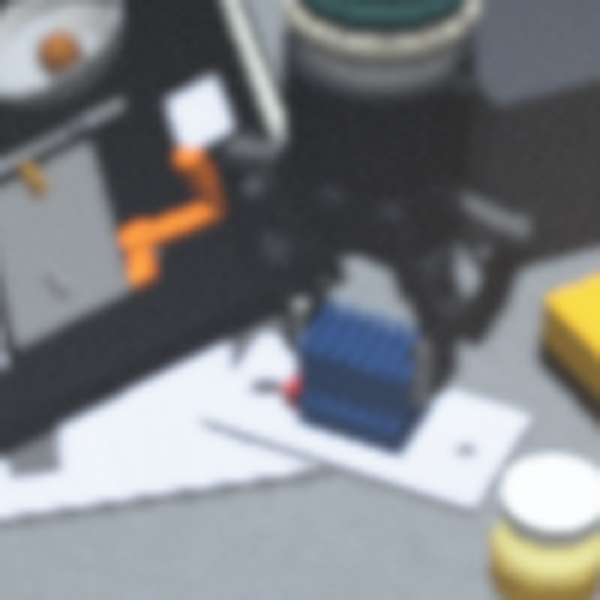

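Call:
jog_arm(
  increments=[
    [-0.2,0.5,0,-0.03],
    [-0.3,1.0,0,-0.04],
    [-0.3,1.4,0,-0.04],
    [-0.3,1.4,0,-0.04],
    [-0.3,1.4,0,-0.04],
    [-0.3,1.4,0,-0.04],
    [-0.3,1.4,0,-0.04],
    [-0.3,1.4,0,-0.04],
    [-0.3,1.4,0,-0.04],
    [-0.3,1.4,0,-0.04],
    [-0.3,1.4,0,-0.04],
    [-0.3,1.4,0,-0.04],
  ],
)

```text
time: 10.68
tool_pos: [0.5162, 0.0684, 0.2484]
eef_rot: [179.7, 0.1, -76.4]
contact_force: [-0.1, 0.9, -3.6]
width: 0.0483
```

Call:
jog_arm(
  increments=[
    [-0.3,1.4,0,-0.04],
    [-0.3,1.4,0,-0.04],
    [-0.3,1.4,0,-0.04],
    [-0.3,1.4,0,-0.04],
    [-0.3,1.4,0,-0.04],
    [-0.3,1.4,0,-0.04],
    [-0.3,1.4,0,-0.04],
    [-0.3,1.4,0,-0.04],
    [-0.2,1.4,0,-0.04],
    [-0.2,1.4,0,-0.04],
    [0,1.4,0,-0.034],
    [0,1.1,0,0],
  ],
)

```text
time: 11.68
tool_pos: [0.4883, 0.2335, 0.2486]
eef_rot: [179.7, -0.1, -101.2]
contact_force: [0.1, -0.4, -2.7]
width: 0.0488
```

Call:
jog_arm(
  increments=[
    [0,0.5,-0.6,0],
    [0,0,-1,0],
    [0,0,-1,0],
    [0,0,-1,0],
    [0,0,0,0],
    [0,0,0,0],
    [0,0,0,0],
  ],
)

```text
time: 12.27
tool_pos: [0.4897, 0.2373, 0.2157]
eef_rot: [-180.0, -0.0, -101.2]
contact_force: [0.6, 0.1, -3.1]
width: 0.0488
```

```bash
python3 - <<'E'
from h import *
s=readout.state(); print(s['tool_pos'],s['eef_rot'],s['contact_force'],s['width'])
grab('side','7');crop('side','7',240,80,340,190,5.4,'c_side_7');grab('top','7');crop('top','7',130,125,270,235,5.5,'c_top_7')
E
```

```text
[0.48968846 0.23732752 0.21566132] [-1.79994785e+02 -8.58262831e-03 -1.01225811e+02] [ 0.62841533  0.09397791 -3.08970154] 0.04877967452497978
```

View pics/c_side_7.png

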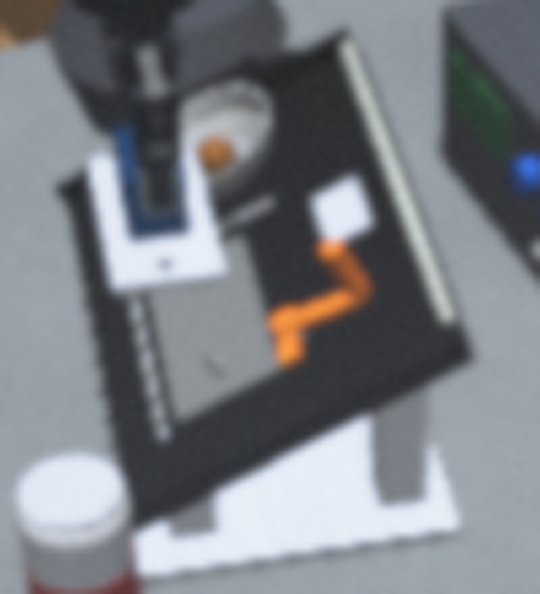

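View pics/c_top_7.png

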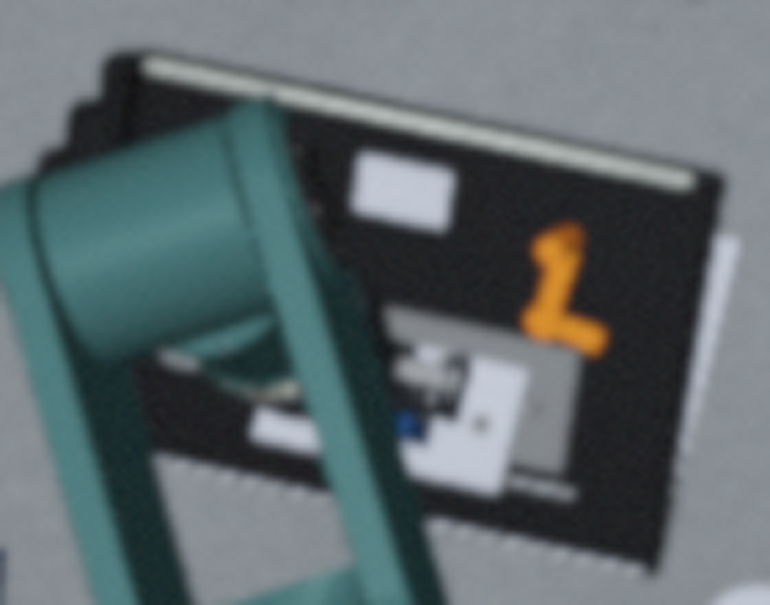

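```bash
cat > modfit.py <<'E'
from h import *
from fit import seatR
from scipy.optimize import least_squares
from scipy.spatial.transform import Rotation as Ro
T=lambda x,y,k,x0,y0:(x0+(x+.5)/k-.5,y0+(y+.5)/k-.5)
tl=lambda x,y:T(x,y,5.5,130,125); sl=lambda x,y:T(x,y,5.4,240,80)
def modfit(tag,obs,tool):
    t=load('top',tag);s=load('side',tag)
    def res(p):
        R=Ro.from_euler('ZYX',p[3:],degrees=True).as_matrix();r=[]
        for c,P,a in obs:
            f,l=(t,tl) if c=='t' else (s,sl)
            r+=list(proj(f,p[:3]+R@np.array(P)/1e3)-l(*a))
        tp=p[:3]+R@[0,0,.0] - tool
        r+=list(p[4:]/4)+[(tp[2]+.042)/.003]   # weak priors
        return np.array(r)
    q=least_squares(res,[*tool[:2],tool[2]-.042,-11,0,0],x_scale=[.01,.01,.01,1,1,1]);return q
E
python3 - <<'E'
from modfit import *
tool=np.array([.48969,.23733,.21566])
obs=[('s',(0,-48,6),(165,264)),('t',(0,-48,6),(481,422)),('s',(-32,-65,6),(110,287)),('s',(32,-65,6),(229,270)),('s',(-32,65,6),(88,163)),
 ('t',(32,-65,6),(528,363)),('t',(-32,-65,6),(501,495)),('t',(-32,65,6),(250,440))]
q=modfit('7',obs,tool);print(q.x.round(4));print(q.fun[:16].reshape(-1,4).round(2));print((q.x[:2]-tool[:2]))
E
```

```text
[  0.4878   0.2388   0.1734 -10.5227  -0.8244  -0.3773]
[[-0.07 -0.34  0.01 -0.12]
 [ 0.53  0.25 -0.72  0.18]
 [-0.8  -0.21 -0.01  0.75]
 [-0.47 -1.02  0.87 -0.44]]
[-0.00189078  0.00146491]
```

```bash
python3 - <<'E'
from h import *
ims=[]
for n,c in (('top','thin'),('top','thick'),('side','thin'),('side','thick')):
    f=load(n,'0'); y=-48 if c=='thin' else 48
    u=proj(f,S(0,y,11)); x0,y0=int(u[0])-10,int(u[1])-10
    im=f['img'][y0:y0+20,x0:x0+20,::-1]
    im=cv2.normalize(im,None,0,255,cv2.NORM_MINMAX)
    im=cv2.resize(im,None,fx=18,fy=18,interpolation=cv2.INTER_CUBIC)
    d=lambda z:tuple(int(v) for v in (proj(f,S(0,y,z))-[x0,y0]+.5)*18)
    cv2.circle(im,d(0),4,(0,255,0),-1);cv2.circle(im,d(22),4,(0,0,255),-1)
    ims.append(im)
cv2.imwrite('pics/pins.png',np.vstack([np.hstack(ims[:2]),np.hstack(ims[2:])])[:, :])
E
python3 -c "
import cv2;a=cv2.imread('pics/pins.png');cv2.imwrite('pics/pins.png',cv2.resize(a,(600,600)))"
```

```text
(no output)
```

View pics/pins.png

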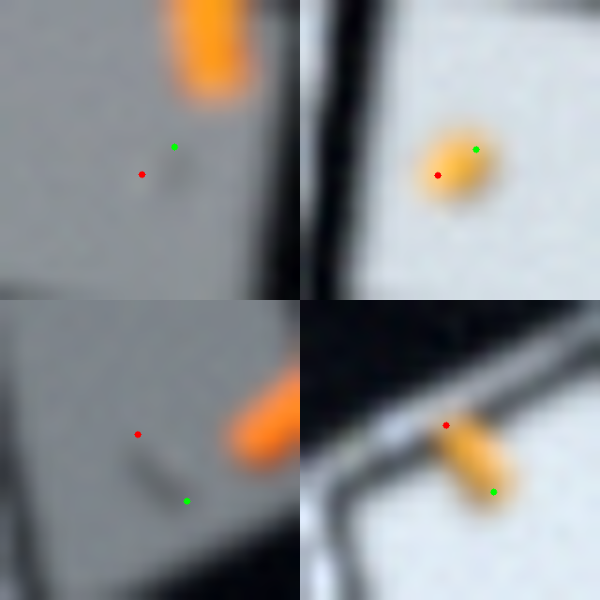

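Call:
jog_arm(
  increments=[
    [0.2,-0.2,-0.8,0],
    [0.2,-0.2,-0.9,0],
    [0.2,-0.2,-0.9,0],
    [0.2,-0.1,-0.9,0],
    [0.1,0,-0.8,0],
    [0,0,0,0],
    [0,0,0,0],
  ],
)

```text
time: 12.95
tool_pos: [0.498, 0.2306, 0.1713]
eef_rot: [179.9, -0.1, -101.2]
contact_force: [0.8, -0.3, -2.8]
width: 0.0488
```

```bash
python3 - <<'E'
from h import *
s=readout.state(); print(s['tool_pos'],s['eef_rot'],s['contact_force'],s['width'])
grab('side','8');crop('side','8',240,80,340,190,5.4,'c_side_8');grab('top','8');crop('top','8',130,125,270,235,5.5,'c_top_8')
E
```

```text
[0.49804242 0.23058926 0.17133227] [ 1.79871748e+02 -7.44120263e-02 -1.01189650e+02] [ 0.81502972 -0.34703891 -2.77984471] 0.04877060461919908
```

View pics/c_side_8.png

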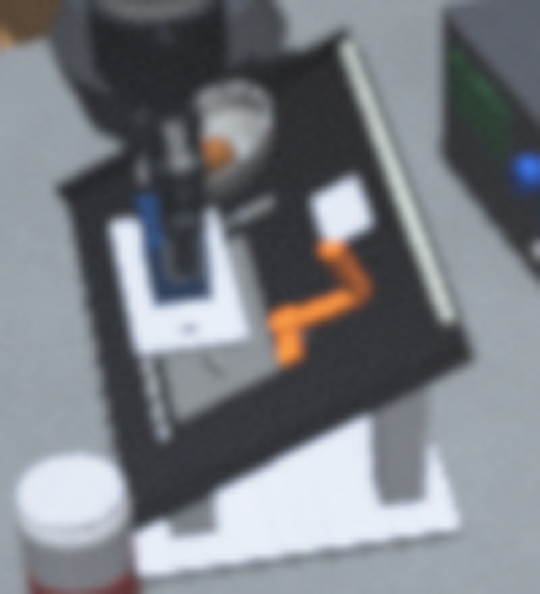

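View pics/c_top_8.png

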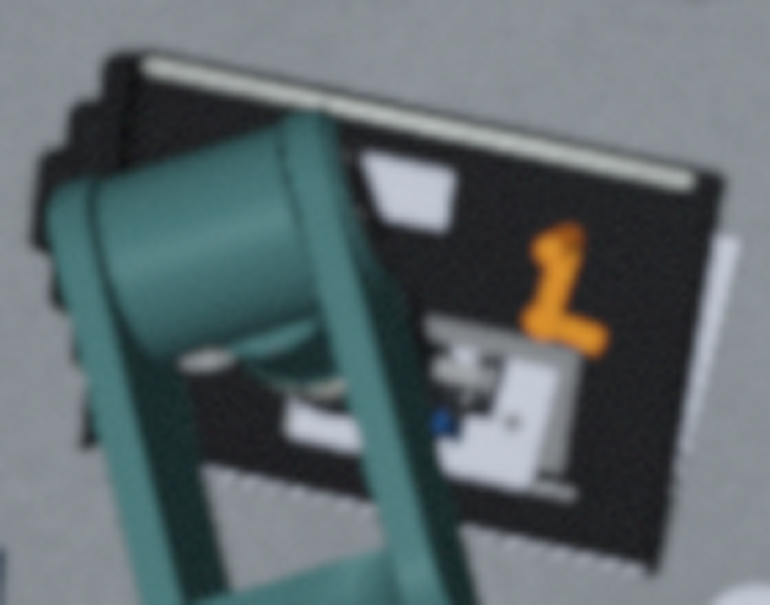

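```bash
python3 - <<'E'
from modfit import *
tool=np.array([.49804,.23059,.17133])
obs=[('s',(0,-48,6),(189,328)),('t',(0,-48,6),(512,421)),('s',(-32,-65,6),(132,351)),('s',(32,-65,6),(248,334)),('s',(-32,65,6),(109,222)),
 ('t',(32,-65,6),(562,363)),('t',(-32,-65,6),(534,491)),('t',(-32,65,6),(284,437))]
q=modfit('8',obs,tool);print(q.x.round(4));print(q.fun[:16].reshape(-1,4).round(2));print((q.x[:3]-tool))
o,R=seat();c=q.x[:3]
M=Ro.from_euler('ZYX',q.x[3:],degrees=True).as_matrix()
for y in (48,-48): print('hole mid in seat mm',(R.T@(c+M@np.array([0,y,3])/1e3-o)*1e3).round(1))
E
```

```text
[  0.4958   0.2323   0.1304 -10.5854  -0.2232   0.5249]
[[-0.3  -0.32  0.08 -0.03]
 [ 0.94  0.28 -0.23  0.39]
 [-0.43 -0.07 -0.7   1.  ]
 [-0.86 -0.77  1.36 -0.24]]
[-0.00224272  0.00174532 -0.04093421]
hole mid in seat mm [-2.2 48.3 41.8]
hole mid in seat mm [ -1.7 -47.7  40.6]
```

Call:
jog_arm(
  increments=[
    [0.16,-0.03,-0.2,0],
    [0.1,-0.02,-0.2,0],
    [0.1,-0.02,-0.2,0],
    [0.1,-0.02,-0.2,0],
    [0.1,-0.02,-0.2,0],
    [0.1,-0.02,-0.2,0],
    [0.1,-0.02,-0.16,0],
    [0,0,0,0],
  ],
)

```text
time: 13.72
tool_pos: [0.5061, 0.2291, 0.1584]
eef_rot: [180.0, -0.0, -101.2]
contact_force: [0.1, -0.1, -2.9]
width: 0.0489
```

Call:
jog_arm(
  increments=[
    [0.08,-0.02,-0.18,0],
    [0.08,-0.02,-0.18,0],
    [0.08,-0.01,-0.18,0],
    [0,0,0,0],
  ],
)

```text
time: 14.05
tool_pos: [0.5084, 0.2287, 0.1531]
eef_rot: [180.0, -0.0, -101.2]
contact_force: [0.7, -0.7, -3.3]
width: 0.0489
```

```bash
python3 - <<'E'
from h import *
s=readout.state(); print(s['tool_pos'],s['eef_rot'],s['contact_force'],s['moment'],s['width'])
grab('side','9');crop('side','9',240,80,340,190,5.4,'c_side_9');grab('top','9');crop('top','9',130,125,270,235,5.5,'c_top_9')
E
```

```text
[0.50844539 0.2286694  0.153072  ] [ 1.79960521e+02 -3.02379907e-02 -1.01189987e+02] [ 0.6901973  -0.65780096 -3.31335811] [-0.00041003  0.01988456 -0.01874253] 0.04887116683447871
```

View pics/c_side_9.png

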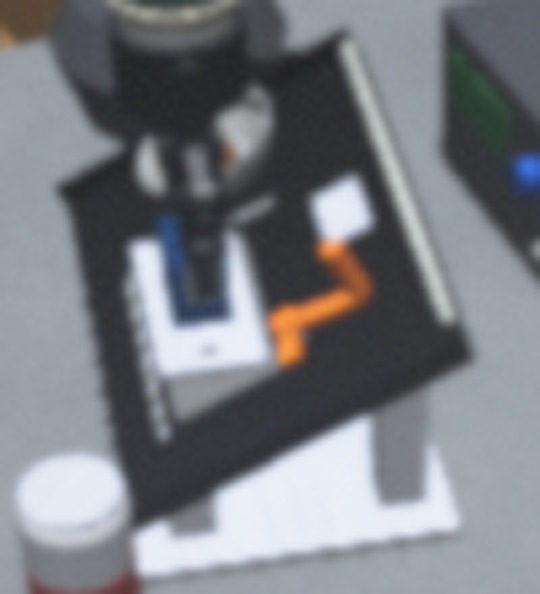

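View pics/c_top_9.png

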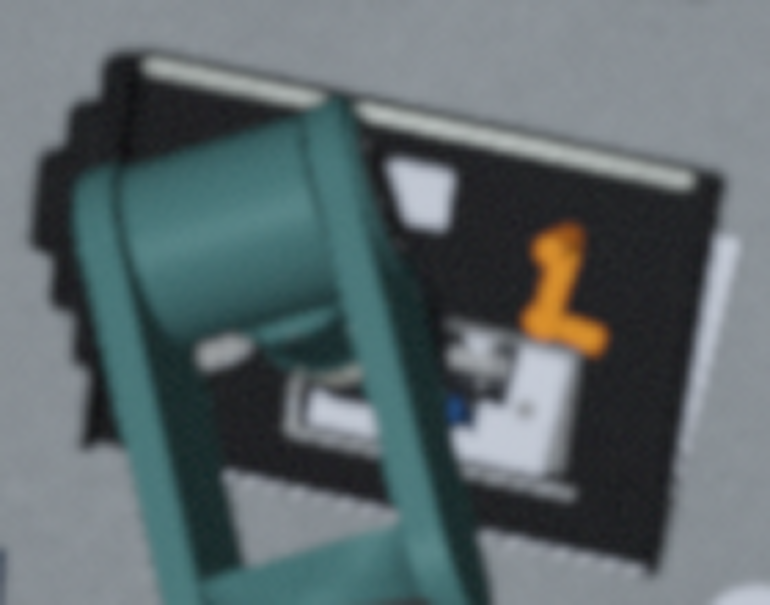

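Call:
jog_arm(
  increments=[
    [0.05,-0.01,-0.1,0],
    [0.05,-0.01,-0.1,0],
    [0.05,-0.01,-0.1,0],
    [0,0,0,0],
  ],
)

```text
time: 14.48
tool_pos: [0.5101, 0.2285, 0.1507]
eef_rot: [-180.0, 0.0, -101.2]
contact_force: [-0.6, 0.3, -3.6]
width: 0.0488
```

Call:
jog_arm(
  increments=[
    [0.04,-0.01,-0.1,0],
    [0.04,-0.01,-0.1,0],
    [0,0,0,0],
  ],
)

```text
time: 14.73
tool_pos: [0.5103, 0.2285, 0.1505]
eef_rot: [180.0, 0.0, -101.2]
contact_force: [-5.8, -1.0, 6.1]
width: 0.0487
```

Call:
jog_arm(
  increments=[
    [0,0,0,0],
    [0,0,0,0],
    [0,0,0,0],
    [0,0,0,0],
    [0,0,0,0],
    [0,0,0,0],
  ],
  hand=-1,
)

```text
time: 15.23
tool_pos: [0.511, 0.2283, 0.1485]
eef_rot: [-180.0, -0.0, -101.2]
contact_force: [-0.9, -0.3, 0.2]
width: 0.0853
```

```bash
python3 - <<'E'
from h import *
s=readout.state(); print(s['tool_pos'],s['contact_force'],s['width'])
grab('side','10');crop('side','10',240,80,340,190,5.4,'c_side_10')
E
```

```text
[0.510957   0.22825636 0.14854423] [-0.87337411 -0.30178329  0.15776002] 0.08531583065554764
```

View pics/c_side_10.png

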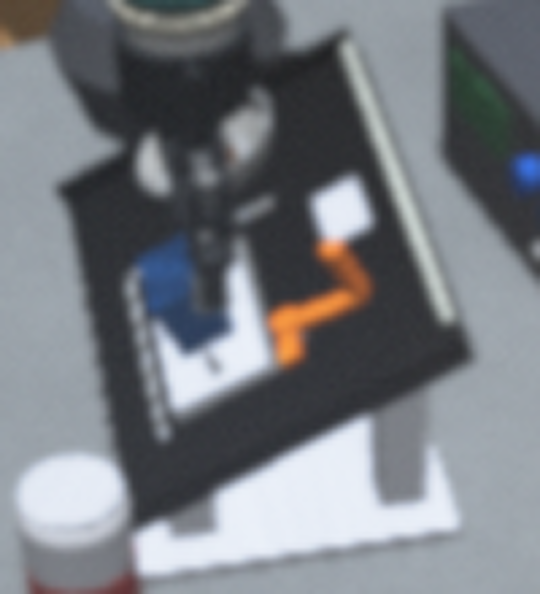

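Call:
jog_arm(
  increments=[
    [0,0,1,0],
    [0,0,2,0],
    [0,0,2,0],
    [0,0,2,0],
    [0,0,2,0],
    [0,0,2,0],
    [0.8,-0.8,0,0],
    [1.1,-1.2,0,0],
    [1.1,-1.2,0,0],
    [1.1,-1.2,0,0],
    [1.1,-1.2,0,0],
    [1.1,-1.0,0,0],
  ],
)

```text
time: 16.28
tool_pos: [0.5748, 0.1607, 0.258]
eef_rot: [180.0, -0.0, -101.2]
contact_force: [0.2, 0.5, 0.5]
width: 0.0854
```

Call:
jog_arm(
  increments=[
    [0,0,0,0],
    [0,0,0,0],
    [0,0,0,0],
  ],
  hand=0.1,
)

```text
time: 16.53
tool_pos: [0.5737, 0.1625, 0.2584]
eef_rot: [179.9, 0.0, -101.2]
contact_force: [-0.1, -0.6, -0.5]
width: 0.0517
```

```bash
python3 - <<'E'
from h import *
s=readout.state(); print(s['tool_pos'],s['contact_force'],s['width'])
f=grab('side','11');crop('side','11',240,80,340,190,5.4,'c_side_11');g=grab('top','11');crop('top','11',130,125,270,235,5.5,'c_top_11')
for n,ff,(x0,y0),k in (('side',f,(240,80),5.4),('top',g,(130,125),5.5)):
    im=cv2.imread(f'pics/c_{n}_11.png')
    d=lambda a:tuple(int(v) for v in (proj(ff,S(*a))-[x0,y0]+.5)*k)
    for z,c in ((0,(0,255,0)),(6,(0,0,255))):
        L=[(-32,-65,z),(32,-65,z),(32,65,z),(-32,65,z),(-32,-65,z)]
        for a,b in zip(L,L[1:]): cv2.line(im,d(a),d(b),c,1)
    L=[(-18,-25,50),(18,-25,50),(18,25,50),(-18,25,50),(-18,-25,50)]
    for a,b in zip(L,L[1:]): cv2.line(im,d(a),d(b),(0,255,255),1)
    cv2.imwrite(f'pics/ov_{n}_11.png',im)
E
```

```text
[0.57368196 0.16245504 0.25838912] [-0.10801181 -0.59319874 -0.52139252] 0.05172364523359524
```

View pics/ov_side_11.png

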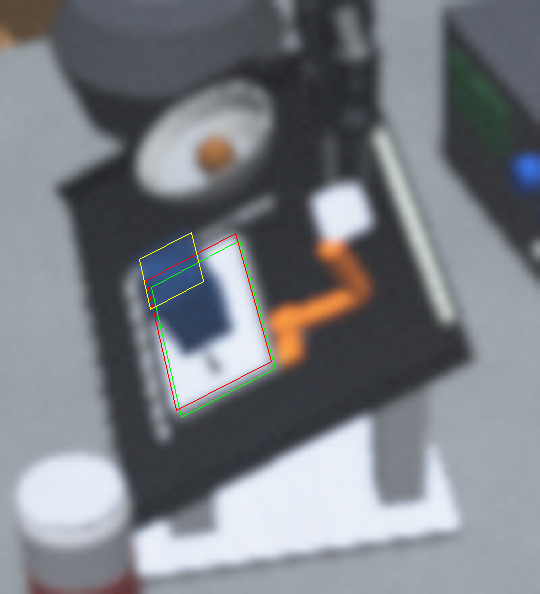

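View pics/ov_top_11.png

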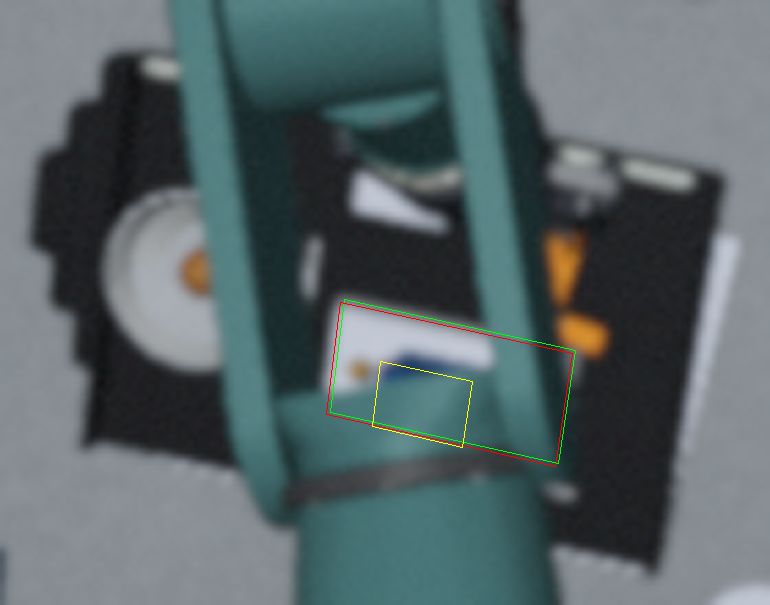

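```bash
python3 - <<'E'
from h import *
o,R=seat()
f=load('side','11');f0=load('side','0')
for y in (-58,-38,-30,30,40,58):
  r=[]
  for x in (-26,-14,0,14,26):
    u,v=proj(f,S(x,y,6)).round().astype(int)
    r.append((round(float((R.T@(pt(f,u,v)-o))[2]*1e3),1),round(float((R.T@(pt(f0,u,v)-o))[2]*1e3),1)))
  print(y,r)
E
```

```text
-58 [(0.7, 0.2), (7.8, 1.8), (4.6, -0.2), (6.9, -2.9), (5.2, -0.9)]
-38 [(4.9, -1.4), (5.6, -0.2), (12.5, 10.0), (2.3, -1.1), (7.6, -1.0)]
-30 [(5.8, 3.3), (5.6, -0.3), (4.7, 2.4), (6.6, -0.8), (6.8, -3.0)]
30 [(41.9, -1.4), (45.5, -0.3), (46.0, -1.9), (14.1, 2.0), (4.8, -1.5)]
40 [(48.0, 2.8), (49.0, -0.4), (46.3, 3.5), (8.6, -0.5), (5.4, -1.0)]
58 [(49.6, 1.3), (43.8, -1.6), (47.4, 19.1), (3.5, -3.4), (7.3, -0.6)]
```

Call:
jog_arm(
  increments=[
    [0,-0.2,-1.5,0],
    [0,-0.2,-1.5,0],
    [0,-0.1,-1.5,0],
    [0,0,-1.2,0],
    [0,0,-0.8,0],
    [0,0,-0.8,0],
    [0,0,-0.8,0],
    [0,0,0,0],
    [0,0,0,0],
  ],
)

```text
time: 17.38
tool_pos: [0.5737, 0.1574, 0.1774]
eef_rot: [180.0, -0.0, -101.2]
contact_force: [0.9, -0.2, 0.6]
width: 0.0384
```

```bash
python3 - <<'E'
from h import *
s=readout.state(); print(s['tool_pos'],s['contact_force'],s['width'])
f=grab('side','12');crop('side','12',280,90,350,160,8,'c_side_12')
E
```

```text
[0.57373873 0.15739402 0.17738804] [ 0.86714988 -0.21835464  0.6437233 ] 0.03838387074732838
```

View pics/c_side_12.png

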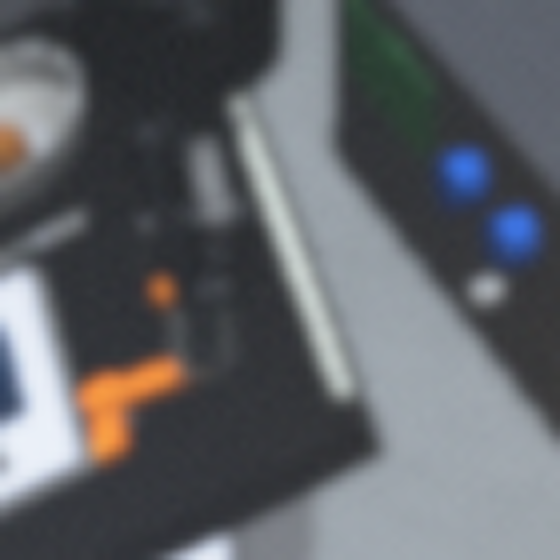

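Call:
jog_arm(
  increments=[
    [-0.2,0,0,0],
    [0,0,0,0],
    [0,0,0,0],
    [0,0,0,0],
    [0,0,0,0],
    [0,0,0,0],
  ],
  hand=1,
)

```text
time: 17.93
tool_pos: [0.5721, 0.1574, 0.1787]
eef_rot: [-179.9, 0.0, -101.2]
contact_force: [-1.9, 0.3, 5.5]
width: 0.0116
```

Call:
jog_arm(
  increments=[
    [-0.15,-0.4,-0.04,0],
    [-0.2,-0.42,-0.06,0],
    [-0.25,-0.4,-0.08,0],
    [-0.29,-0.36,-0.1,0],
    [-0.34,-0.33,-0.12,0],
    [-0.35,-0.3,-0.14,0],
    [-0.37,-0.26,-0.15,0],
    [-0.4,-0.22,-0.16,0],
    [-0.42,-0.17,-0.18,0],
    [-0.42,-0.13,-0.18,0],
    [-0.43,-0.08,-0.19,0],
    [-0.43,-0.02,-0.2,0],
  ],
)

```text
time: 18.93
tool_pos: [0.5332, 0.1261, 0.1638]
eef_rot: [-179.6, 0.1, -101.2]
contact_force: [1.0, -1.6, 9.3]
width: 0.0118
```

Call:
jog_arm(
  increments=[
    [-0.43,0.0,-0.2,0],
    [-0.43,0.01,-0.2,0],
    [-0.43,0.03,-0.2,0],
    [0,0,0,0],
  ],
)

```text
time: 19.27
tool_pos: [0.5192, 0.127, 0.1571]
eef_rot: [-179.8, 0.1, -101.1]
contact_force: [2.3, 1.2, 7.5]
width: 0.0119
```

```bash
python3 - <<'E'
from h import *
s=readout.state(); print(s['tool_pos'],s['contact_force'],s['width'])
f=grab('side','13');crop('side','13',240,80,340,190,5.4,'c_side_13');f=grab('top','13');crop('top','13',130,125,270,235,5.5,'c_top_13')
E
```

```text
[0.51923343 0.12695044 0.15714527] [2.32009839 1.1628674  7.4907413 ] 0.011875456179934343
```

View pics/c_side_13.png

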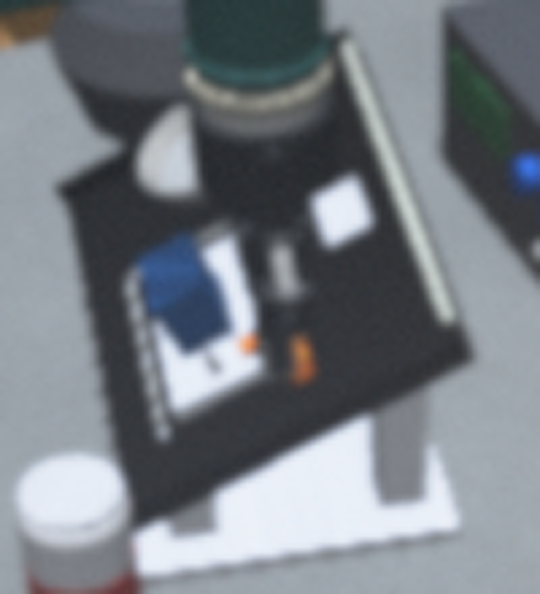

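Call:
jog_arm(
  increments=[
    [-0.25,0,-0.1,0],
    [-0.25,0,-0.1,0],
    [-0.25,0.02,-0.1,0],
    [0,0,0,0],
    [0,0,0,0],
  ],
)

```text
time: 19.78
tool_pos: [0.5185, 0.1271, 0.157]
eef_rot: [-178.8, 0.3, -101.1]
contact_force: [18.0, 1.6, 6.7]
width: 0.0119
```

Call:
jog_arm(
  increments=[
    [0.5,0,0.1,0],
    [0,0,0,0],
    [0,0,0,0],
    [0,0,0,0],
  ],
  hand=0.1,
)

```text
time: 20.12
tool_pos: [0.5141, 0.1267, 0.1515]
eef_rot: [179.7, -0.1, -101.2]
contact_force: [-0.3, -0.4, 0.3]
width: 0.0388
```

Call:
jog_arm(
  increments=[
    [0,0,1,0],
    [0,0,2,0],
    [0,0,2,0],
    [0,0,2,0],
    [0,0,2,0],
    [0,0,2,0],
    [0,0,1,0],
    [0,-2,0,0],
    [0,-3,0,0],
    [0,-3,0,0],
    [0,-3,0,0],
    [0,-3,0,0],
  ],
)

```text
time: 21.12
tool_pos: [0.5152, -0.0141, 0.2732]
eef_rot: [179.9, -0.0, -101.1]
contact_force: [0.3, 0.6, -0.5]
width: 0.0382
```

Call:
jog_arm(
  increments=[
    [0,-3,0,0],
    [0,-3,0,0],
    [0,-3,0,0],
    [0,-3,0,0],
    [0,-3,0,0],
    [0,-2,0,0],
    [0,-1,0,0],
    [0,0,0,0],
  ],
)

```text
time: 21.78
tool_pos: [0.5154, -0.1946, 0.2728]
eef_rot: [179.9, -0.0, -101.4]
contact_force: [-0.3, 0.8, -0.4]
width: 0.0383
```

```bash
python3 - <<'E'
from h import *
s=readout.state(); print(s['time'],s['tool_pos'],s['contact_force'])
f=grab('side','14');crop('side','14',240,80,340,190,5.4,'c_side_14');g=grab('top','14');crop('top','14',130,125,270,235,5.5,'c_top_14')
for n,ff,(x0,y0),k in (('side',f,(240,80),5.4),('top',g,(130,125),5.5)):
    im=cv2.imread(f'pics/c_{n}_14.png')
    d=lambda p:tuple(int(v) for v in (proj(ff,p)-[x0,y0]+.5)*k)
    for th,c in ((0,(0,255,0)),(.2,(255,0,255))): 
        cv2.line(im,d(knob(th,15)),d(knob(th,52)),c,1)
        a=np.array([50-32*np.cos(th),-50-32*np.sin(th)]); cv2.line(im,d(S(50,-50,12)),d(S(*a,12)),c,1)
    cv2.imwrite(f'pics/ov_{n}_14.png',im)
o,R=seat(); v=[]
for y in (-60,-40,-35,-30):
  for x in range(-26,18,6):
    if abs(x)<8 and y<-38: continue
    u,w=proj(f,S(x,y,6)).round().astype(int); v.append((x,y,(R.T@(pt(f,u,w)-o))[2]*1e3))
v=np.array(v);print(np.median(v[:,2]),np.linalg.lstsq(np.c_[v[:,:2],np.ones(len(v))],v[:,2],rcond=None)[0])
E
```

```text
21.7833 [ 0.51539922 -0.19463833  0.2728134 ] [-0.26099953  0.83345073 -0.42438355]
5.535546469394716 [-0.00937749  0.03809708  7.38495599]
```

View pics/ov_side_14.png

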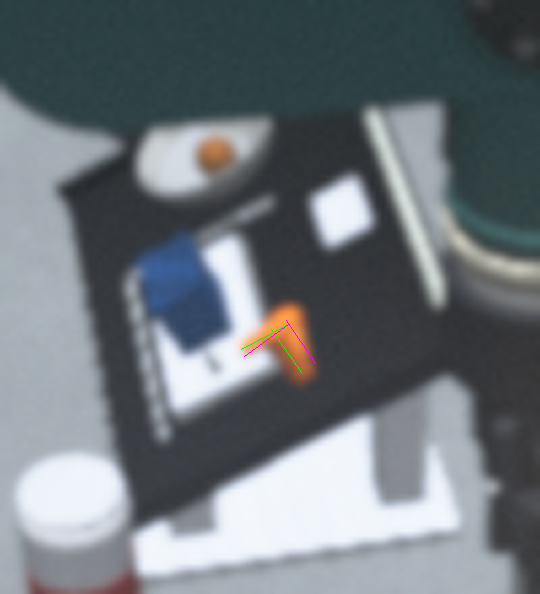

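View pics/ov_top_14.png

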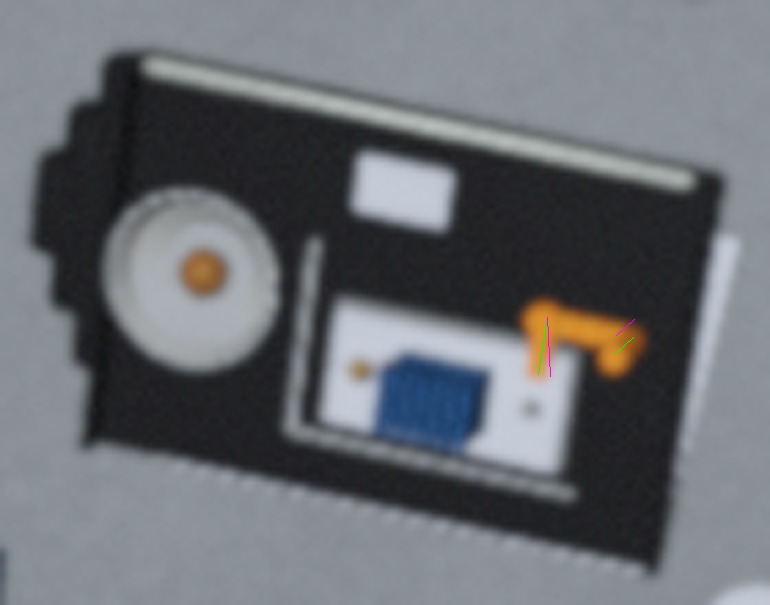

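View pics/top_14.png

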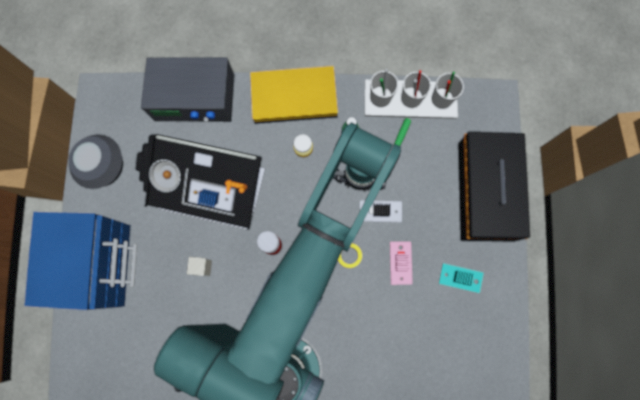

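```bash
python3 -c "
from station import robot
print(robot.job_done())"
```

```text
the job is handed in; nothing more can be done
None
```

The new blue module is hung on both pins with the large hole over the thick brass pin. The retainer is swung back to its stop, and I handed the job in at about 22 s.

**What I did:**
- I pinched the retainer knob and swung it from about 0.3 rad to about 1.45 rad.
- I gripped the blue block across its 50 mm side, not the 36 mm you suggested. The moves cannot tilt the tool, and with that grip the block could tip onto the slope freely when released.
- I lowered the level plate over the pin tips until its uphill edge touched, then released it. It tipped onto the seat.
- I swung the retainer back until it met the stop, with 18 N of push and no further movement.

**Last checks:**
- **Seating:** the plate's outline matches the home pose in both views. The side camera's depth puts the plate's top about 5.5 to 6 mm above the seat, and 6 mm means fully home. Single depth readings scatter by 1–2 mm or more, so this check is coarse.
- **Pins and retainer:** both pins show through their holes. The retainer's nose lies over the plate at about 0 rad.
- **Rest of the scene:** the old module and the other items I could see are where they were. The arm hid part of the bottle and tape roll in the last picture. The gripper is clear and touching nothing.

**Disagreements:**
- The module started turned about 0.70 rad from world y, not within the stated 0.5 rad. I went by the measurement.
- The pinched knob read 12 mm wide, not the stated 14 mm.
- The camera and the grasp pose differed by about 2 mm on where the module sat in the hand. I split the difference, and the pins entered without resistance.

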